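Seat the drive collar that rides high on the cord winder

ROBOT

A 6-joint arm with a two-finger parallel gripper is mounted at the origin on the work surface. World frame = base frame: x ahead of the robot, y to its left, z up, the work surface at z = 0. Lengths are in m, angles in degrees, forces in N, time in s.
With the tool pointing down it reaches from about 0.3 to 0.75 m from the base axis. Payload 8.5 kg.
Tool frame: the origin (TCP) lies at the very end of the fingers, on their centre line; the grasp point (between the pads) lies 19 mm behind it (env.grip_depth is the z of the grasp point in the tool frame, in m); z points along the fingers, y is the direction in which the jaws open and shut (so a half turn about z gives the same grasp; the last joint's range is limited). The gripper opens to 85 mm and grips with 20 to 120 N. Pads are 22 mm wide; open, the fingers measure 114 mm over their backs; the gripper's body (76 mm by 85 mm) begins 54 mm behind the grasp point. The pads swing forward as they close: fully open they stand 13 mm farther back than shut.
Start: joints at [54.07, 21.807, 74.336, -0, 83.858, -12.336], TCP at [0.22, 0.504, 0.192] pointing down, gripper open.
Joint ranges: [-178.18, 178.18], [-50.72, 133.34], [12.68, 142.11], [-81.47, 261.47], [9.98, 163.14], [-165.26, 165.26]. Speed limits (degrees/s): [136.94, 136.94, 180, 180, 180, 180].

INTERFACE

Orientations are given as a 3x3 rotation matrix whose columns are the frame's x, y, z axes.
In Python, from rig import env gives the robot as it stands.
- The arm moves only by the tool apply_moves, never from a script. Its argument "plan" is a list of rows, each an object of numbers: "tx", "ty", "tz": the shift along the world's x, y, z in mm; "rx", "ry", "rz": the turn, a rotation vector about the world's x, y, z in rad; "jaw": the opening, from -1 (shut) to 1 (fully open). A call has 1 to 12 rows; each row is the pose to reach, as a shift and turn from the pose measured when the call began; what a row does not reach only later rows make up. A row lasts 1/10 s, in which the tool goes at most 50 mm and 8.59 degrees, less where a joint would pass 70% of its speed; a pose out of reach is approached as far as the arm can. A call with a gripper value outside its range is refused whole. The fingers move at their own pace and stop on an object; "grip_force" is the grip in N (left out, the last holds). Time passes only in rows, so rows that repeat a pose let the fingers close. It gives the time, the measured TCP pose, the force and the opening at its end, in the units of the state.
- env.observe(): the state, without advancing time (a new reading comes with each control period).
- env.get_image(name): name is "scene" or "top" or "wrist"; returns a dict with "image" (384x512x3 uint8, red, green, blue), "intrinsics" (3x3 intrinsics, pixels), "world_from_camera" (4x4, takes a point from camera to world coordinates). Camera axes: x right, y up, looking along -z (the intrinsics and any distortion apply to the point x, -y, -z); pixel columns grow to the right and rows downward; lengths in m; the calibration is good to about 2 mm. A picture is of the moment at which its call begins. There is no depth.
- env.close_job(): hands the job in, once; it reports no verdict.
The state is a dict: "time_s": time; "q": joint angles; "qvel": joint speeds; "joint_efforts": joint torques, N m; "position": TCP position; "tool_rot": TCP orientation; "ft_force": force on the tool from outside, world axes, zero at the start; "wrist_torque": the same for the moment, N m; "grip_width": finger opening in m.
Only numpy, scipy, OpenCV 4.12 (cv2) and the standard library are available. Lean on these libraries where they do the work, as an engineer would, in place of code of your own. Each camera call takes 0.05 s, during which the arm holds its last target.

TASK

Three cord winders stand on the craft bench, and on one of them the aluminium drive collar is riding high because its tabs lie across the shaft instead of in the keyway. Turn that collar on its shaft until its tabs drop into the keyway and it sits fully home like the other two, then let go. Leave the other two collars in place.

Things in the scene. Friction and masses are not known exactly. Their poses are not given: they have to be found in the camera images.
- collar_a: Loose collar riding high, 30 mm tall: 72 mm disc with 2 flats 50 mm apart to grip; 41 mm bore with 2 opposite full-height tabs, 8 wide, 21 mm between tips. Starts level on the shoulder, underside at z 56 mm, tabs 40-90 deg from the keyway either way; within 10 deg they fall in freely, underside then at 40 mm. Origin: centre of underside; x along the tabs (either end alike), y across flats, z up. 0.1-0.23 kg.
- winder_a: Winder under collar_a, fixed; grey base x -70 to 130, y -50 to 50, 28 mm high; black motor cover at its +x end to z 47. On it a boss 46 across (top z 40), a shaft shoulder 37 across (top z 56) slit along x by a keyway 16 wide, 16 deep, and a 16 mm spindle (top z 96). All in mm. Origin on the spindle axis at bench level; x along the base's long sides and the keyway.
- collar_b: Identical aluminium collar, already home on a second winder (underside 40 mm above the bench), to be left alone. Origin: centre of its underside; x along its tabs, y across its flats, z up.
- collar_c: Identical aluminium collar, already home on the third winder (underside 40 mm above the bench), to be left alone. Origin: centre of its underside; x along its tabs, y across its flats, z up.
Mind the look-alikes: they are no part of the job. What is shaped like the winder_a but orange or yellow is not meant.

How it is judged:
By the outcome, as a careful person would: the job done as asked, in the order asked, and still so for the second after the job is handed in, with the robot touching nothing.
It also fails if it takes over 29 s, if anything falls off the work surface, if the arm or the gripper's body presses on something with over 40 N, if the wrist force passes 120 N, or if a joint passes its speed limit or range.

## Working session

There is one attempt and no reset: what is moved stays moved. The work goes in short steps, Python scripts to look and compute and a tool call to move; the robot and the scene stay as the last step left them, time stands still between calls to the robot, and variables do not carry over. Pictures are saved under pics/ and viewed, and the job is handed in when it is done.

Besides the shell and the picture viewer there is one more tool, called after "Call:" in YAML: its name, and indented under it one key for each argument. apply_moves: Moves the arm, as the interface text tells. Its arguments: {"type":"object","properties":{"plan":{"type":"array","items":{"type":"object","properties":{"tx":{"type":"number"},"ty":{"type":"number"},"tz":{"type":"number"},"rx":{"type":"number"},"ry":{"type":"number"},"rz":{"type":"number"},"jaw":{"type":"number"}}}},"grip_force":{"type":"number"}},"required":["plan"]}

```bash
ls; mkdir -p pics
python3 - <<'E'
from rig import env
import cv2
s=env.observe()
print(s['time_s'],s['position'],s['grip_width'],env.grip_depth)
print(s['tool_rot'])
for n in ['scene','top','wrist']:
    d=env.get_image(n)
    cv2.imwrite(f'pics/{n}0.png',d['image'][:,:,::-1])
    print(n,d['intrinsics'],d['world_from_camera'])
import pickle
E
```

```text
pics
0.0 [0.21994499 0.50373511 0.19180491] 0.08568135045899555 -0.0187
[[-9.16412078e-01  4.00235245e-01 -8.07396575e-04]
 [ 4.00235972e-01  9.16411349e-01 -1.18564131e-03]
 [ 2.65371942e-04 -1.40968517e-03 -9.99998971e-01]]
scene [[406.33076845   0.         259.3942203 ]
 [  0.         406.33076845 192.94094713]
 [  0.           0.           1.        ]] [[ 0.10702567 -0.69114142  0.71475103  1.32443996]
 [ 0.99408842  0.06117638 -0.08969759 -0.23561439]
 [ 0.01826784  0.72012567  0.69360313  1.00261036]
 [ 0.          0.          0.          1.        ]]
top [[370.28271728   0.         253.31078821]
 [  0.         370.28271728 195.34594991]
 [  0.           0.           1.        ]] [[ 0.00869806  0.98665937 -0.16256576  0.15873844]
 [-0.99994592  0.00765528 -0.00703985 -0.1130758 ]
 [-0.00570144  0.1626182   0.9866726   1.37211051]
 [ 0.          0.          0.          1.        ]]
wrist [[311.50659786   0.         257.21215455]
 [  0.         311.50659786 194.15338685]
 [  0.           0.           1.        ]] [[ 0.39982871 -0.87105492 -0.28530743  0.14579682]
 [ 0.91658683  0.37916134  0.12690655  0.53658346]
 [-0.00236503 -0.31224991  0.94999705  0.37328009]
 [ 0.          0.          0.          1.        ]]
```

View pics/scene0.png

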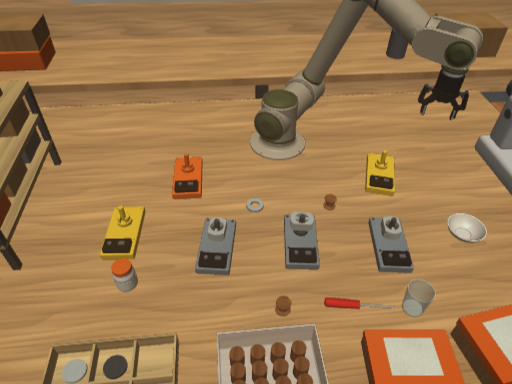

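View pics/top0.png

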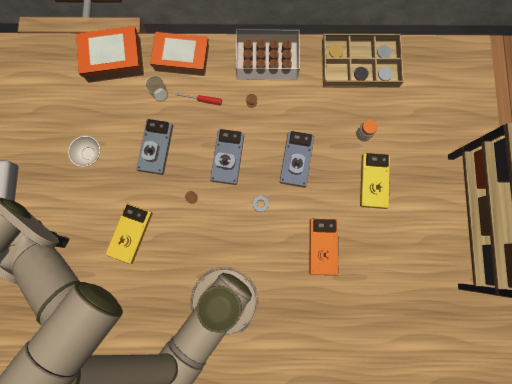

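View pics/wrist0.png

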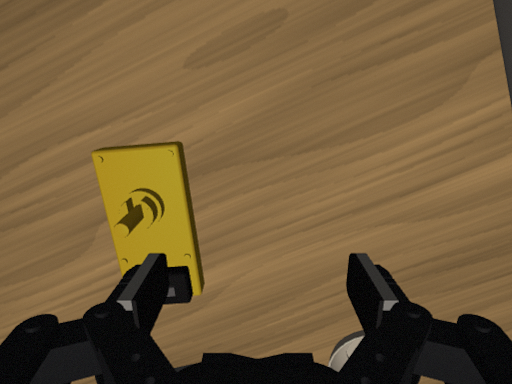

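The scene view shows three grey winders, at about (216,245), (301,240) and (391,243). The yellow ones at (123,232) and (380,173) and the orange one at (188,177) are look-alikes, and there is a loose ring at (255,205). I'll take close crops to see which collar rides high.

Run:
```python
import cv2,numpy as np
s=cv2.imread('pics/scene0.png');t=cv2.imread('pics/top0.png')
a=cv2.resize(s[200:280,185:425],None,fx=3.3,fy=3.3,interpolation=cv2.INTER_CUBIC)
b=cv2.resize(t[110:195,125:325],None,fx=3.96,fy=3.96,interpolation=cv2.INTER_CUBIC)
w=792
o=np.vstack([a[:, :w],b[:, :w]]);print(o.shape)
cv2.imwrite('pics/crop0.png',o[:600])
```

```text
(601, 792, 3)
```

View pics/crop0.png

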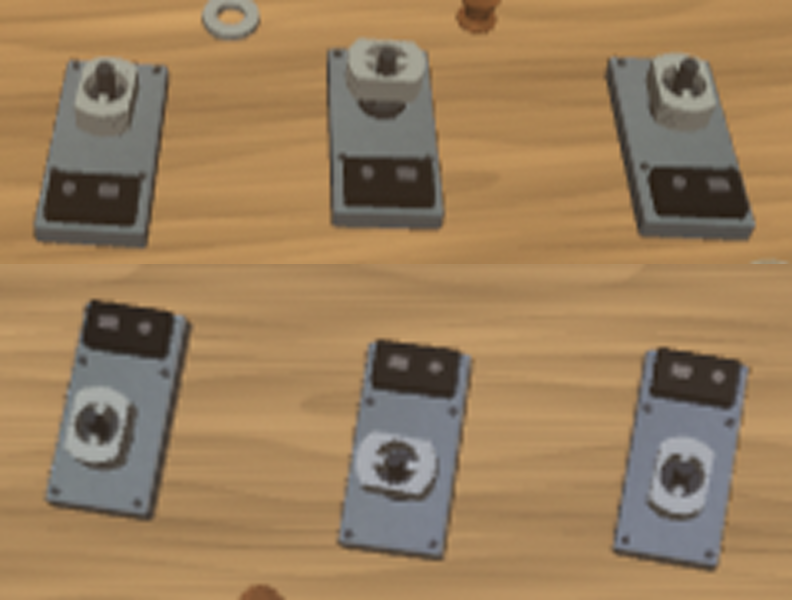

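The middle collar (scene (301,224), top (227,161)) is the one: it stands clear of its boss and its long axis lies across the base. The left and right collars sit low with their long axes along the base. I'll triangulate it next.

```bash
cat > h.py <<'E'
import numpy as np,cv2
def ray(d,uv):
    K=d['intrinsics'];T=d['world_from_camera']
    p=np.linalg.inv(K)@[uv[0],uv[1],1]
    v=T[:3,:3]@np.array([p[0],-p[1],-p[2]])
    return T[:3,3].copy(),v/np.linalg.norm(v)
def onz(d,uv,z):
    o,v=ray(d,uv);return o+v*(z-o[2])/v[2]
def tri(rs):
    A=np.zeros((3,3));b=np.zeros(3)
    for o,v in rs:
        P=np.eye(3)-np.outer(v,v);A+=P;b+=P@o
    x=np.linalg.solve(A,b)
    return x,[1000*np.linalg.norm((np.eye(3)-np.outer(v,v))@(x-o)) for o,v in rs]
def proj(d,X):
    T=d['world_from_camera'];c=T[:3,:3].T@(np.array(X)-T[:3,3])
    p=d['intrinsics']@np.array([c[0],-c[1],-c[2]]);return p[:2]/p[2]
E
python3 - <<'E'
from rig import env
from h import *
D={n:env.get_image(n) for n in ['scene','top']}
R={'scene':(275,205,335,245),'top':(205,140,250,185)}
for n,(x0,y0,x1,y1) in R.items():
    im=D[n]['image'][:,:,::-1];c=im[y0:y1,x0:x1]
    hsv=cv2.cvtColor(np.ascontiguousarray(c),cv2.COLOR_BGR2HSV)
    for th in (150,165,180):
        m=((hsv[...,1]<50)&(hsv[...,2]>th)).astype(np.uint8)
        k,l,st,ce=cv2.connectedComponentsWithStats(m)
        i=1+st[1:,4].argmax()
        cn=cv2.findContours((l==i).astype(np.uint8),0,1)[0][0]
        r=cv2.minAreaRect(cv2.convexHull(cn))
        print(n,th,st[i],ce[i]+[x0,y0],r)
    # base
    g=((hsv[...,1]<110)&(hsv[...,0]>90)).astype(np.uint8)
T=D['top'];S=D['scene']
for s in [(301.5,219),(302,217.5)]:
    print(tri([ray(T,(225.5,159.5)),ray(S,s)]))
# whole base in top
im=np.ascontiguousarray(T['image'][:,:,::-1])[120:195,200:255]
hsv=cv2.cvtColor(im,cv2.COLOR_BGR2HSV)
m=((hsv[...,0]>90)&(hsv[...,0]<135)&(hsv[...,1]>20)|(hsv[...,2]<60)).astype(np.uint8)
k,l,st,ce=cv2.connectedComponentsWithStats(m);i=1+st[1:,4].argmax()
m=(l==i).astype(np.uint8)
cn=cv2.findContours(m,0,1)[0]
r=cv2.minAreaRect(np.vstack(cn));b=cv2.boxPoints(r)+[200,120];print(r,b)
P=np.array([onz(T,p,0.028) for p in b]);print(P, np.linalg.norm(np.diff(P,axis=0),axis=1))
for e in np.diff(P,axis=0): print(np.degrees(np.arctan2(e[1],e[0])))
E
```

```text
scene 150 [30  8  9 11 61] [309.32786885 218.40983607] ((34.0, 13.0), (10.0, 8.0), 90.0)
scene 165 [17  7  2  7  7] [292.42857143 215.        ] ((17.5, 10.0), (6.0, 1.0), 90.0)Traceback (most recent call last):
  File "<stdin>", line 11, in <module>
ValueError: attempt to get argmax of an empty sequence
```

Run:
```python
from rig import env
from h import *
D={n:env.get_image(n) for n in ['scene','top']}
T=D['top'];S=D['scene']
# crop: top collar centre (395,461)->/3.96 ; scene spindle hole (385,60)/3.3
t=(125+395/3.96,110+(461-264)/3.96); s=(185+386/3.3,200+61/3.3)
print(t,s,tri([ray(T,t),ray(S,s)]),onz(T,t,.086))
for (u,v) in [(95,423),(683,472)]: print(onz(T,(125+u/3.96,110+(v-264)/3.96),.07))
C=[(375,340),(470,355),(443,557),(340,545)]
P=np.array([onz(T,(125+u/3.96,110+(v-264)/3.96),.028) for u,v in C]);print(P)
for i,j in((3,0),(2,1)): e=P[j]-P[i];print(np.degrees(np.arctan2(e[1],e[0])),np.linalg.norm(e))
st=env.observe();print(st['time_s'],st['q'])
```

```text
(224.74747474747477, 159.74747474747474) (301.969696969697, 218.4848484848485) (array([0.50009746, 0.00070576, 0.08230346]), [np.float64(0.9524894471045205), np.float64(0.9524894471045113)]) [ 0.49895107 -0.00056307  0.086     ]
[0.53719707 0.27772814 0.07      ]
[ 0.49473568 -0.26236098  0.07      ]
[[ 0.63348178  0.02621007  0.028     ]
 [ 0.61912084 -0.06498255  0.028     ]
 [ 0.42229131 -0.0423029   0.028     ]
 [ 0.43299681  0.05427473  0.028     ]]
-7.968705787853469 0.2024397422876891
-6.572909395808765 0.1981318556430274
0.35 [ 5.40687348e+01  2.18150314e+01  7.43475884e+01 -8.79203171e-05
  8.38558524e+01 -1.23355706e+01]
```

collar_a comes out near (0.500, 0.000), with its top at about z 0.083 (rough) and the base heading about −7.5°. I'll hover above it and measure with the wrist camera.

Call:
apply_moves:
  plan:
    - {"tx": 23,"ty": -42,"tz": 0,"rz": -0.11,"jaw": 1}
    - {"tx": 46,"ty": -84,"tz": 0,"rz": -0.22,"jaw": 1}
    - {"tx": 69,"ty": -126,"tz": 0,"rz": -0.33,"jaw": 1}
    - {"tx": 92,"ty": -168,"tz": 0,"rz": -0.44,"jaw": 1}
    - {"tx": 115,"ty": -210,"tz": 0,"rz": -0.55,"jaw": 1}
    - {"tx": 138,"ty": -252,"tz": 0,"rz": -0.66,"jaw": 1}
    - {"tx": 161,"ty": -294,"tz": 0,"rz": -0.77,"jaw": 1}
    - {"tx": 184,"ty": -336,"tz": 0,"rz": -0.88,"jaw": 1}
    - {"tx": 207,"ty": -378,"tz": 0,"rz": -0.99,"jaw": 1}
    - {"tx": 230,"ty": -420,"tz": 0,"rz": -1.1,"jaw": 1}
    - {"tx": 256,"ty": -462,"tz": 0,"rz": -1.2,"jaw": 1}
    - {"tx": 280,"ty": -504,"tz": 0,"rz": -1.24,"jaw": 1}

```text
validation failed for argument at $.pl...
```

Run:
```python
from rig import env
from h import *
import pickle
d=env.get_image('wrist');s=env.observe()
print(s['time_s'],s['position'],s['tool_rot'].round(4),s['q'],s['ft_force'],s['qvel'])
pickle.dump(d,open('w1.pkl','wb'));cv2.imwrite('pics/w1.png',d['image'][:,:,::-1])
```

```text
0.4 [0.22012159 0.5039769  0.19234076] [[-9.164e-01  4.003e-01 -1.000e-04]
 [ 4.003e-01  9.164e-01 -1.000e-04]
 [ 1.000e-04 -2.000e-04 -1.000e+00]] [ 5.40682119e+01  2.18119528e+01  7.43411558e+01  1.66309817e-03
  8.38573766e+01 -1.23369492e+01] [-0.0262872  -0.42074562 -0.02229771] [-0.00348248 -0.02903994 -0.09899619  0.1103979  -0.0389358  -0.00783239]
```

View pics/w1.png

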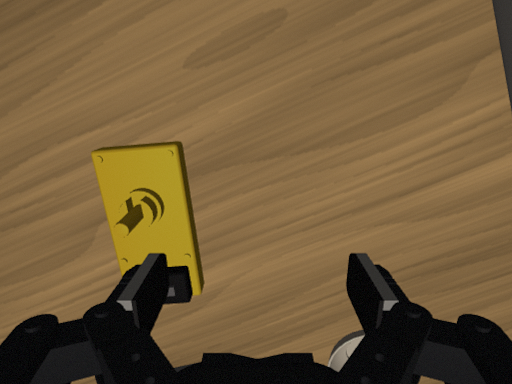

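The move call was refused at validation, so the picture is unchanged: still the yellow look-alike at (150,215). I'll try one small row to find out what it objected to.

Call:
apply_moves:
  plan:
    - {"tx": 23.0,"ty": -42.0,"tz": 0.0,"rx": 0.0,"ry": 0.0,"rz": -0.11,"jaw": 1.0}

```text
time_s: 0.5
position: [0.242, 0.464, 0.1919]
tool_rot: [[-0.869, 0.496, -0.0], [0.496, 0.869, 0.001], [0.001, 0.001, -1.0]]
ft_force: [1.7, 0.0, 0.7]
grip_width: 0.0855
```

Call:
apply_moves:
  plan:
    - {"tx": 23,"ty": -42,"tz": 0,"rx": 0,"ry": 0,"rz": -0.11,"jaw": 1}
    - {"tx": 46,"ty": -84,"tz": 0,"rx": 0,"ry": 0,"rz": -0.22,"jaw": 1}
    - {"tx": 69,"ty": -126,"tz": 0,"rx": 0,"ry": 0,"rz": -0.33,"jaw": 1}
    - {"tx": 92,"ty": -168,"tz": 0,"rx": 0,"ry": 0,"rz": -0.44,"jaw": 1}
    - {"tx": 115,"ty": -210,"tz": 0,"rx": 0,"ry": 0,"rz": -0.55,"jaw": 1}
    - {"tx": 138,"ty": -252,"tz": 0,"rx": 0,"ry": 0,"rz": -0.66,"jaw": 1}
    - {"tx": 161,"ty": -294,"tz": 0,"rx": 0,"ry": 0,"rz": -0.77,"jaw": 1}
    - {"tx": 184,"ty": -336,"tz": 0,"rx": 0,"ry": 0,"rz": -0.88,"jaw": 1}
    - {"tx": 207,"ty": -378,"tz": 0,"rx": 0,"ry": 0,"rz": -0.99,"jaw": 1}
    - {"tx": 232,"ty": -420,"tz": 0,"rx": 0,"ry": 0,"rz": -1.1,"jaw": 1}
    - {"tx": 258,"ty": -464,"tz": 0,"rx": 0,"ry": 0,"rz": -1.13,"jaw": 1}
    - {"tx": 258,"ty": -464,"tz": 0,"rx": 0,"ry": 0,"rz": -1.13,"jaw": 1}

```text
time_s: 1.7
position: [0.5022, -0.0047, 0.1913]
tool_rot: [[0.084, 0.996, 0.001], [0.996, -0.084, -0.0], [-0.0, 0.001, -1.0]]
ft_force: [-0.2, 0.0, -0.0]
grip_width: 0.0854
```

Run:
```python
from rig import env
from h import *
import pickle
d=env.get_image('wrist');s=env.observe()
print(s['time_s'],s['position'],s['tool_rot'].round(4),s['q'],s['ft_force'],s['qvel'])
pickle.dump(d,open('w1.pkl','wb'));cv2.imwrite('pics/w1b.png',d['image'][:,:,::-1])
```

```text
1.75 [ 0.50089768 -0.00244015  0.19135102] [[ 8.150e-02  9.967e-01  2.000e-04]
 [ 9.967e-01 -8.150e-02  7.000e-04]
 [ 7.000e-04  1.000e-04 -1.000e+00]] [-1.38716979e+01  1.69194883e+01  8.20096683e+01  4.31454078e-02
  8.10705774e+01 -9.20210966e+00] [0.74080957 0.46334668 0.07149142] [ 3.49876083 -1.95918948  2.55381487  0.54847578  0.35054235  0.7397392 ]
```

View pics/w1b.png

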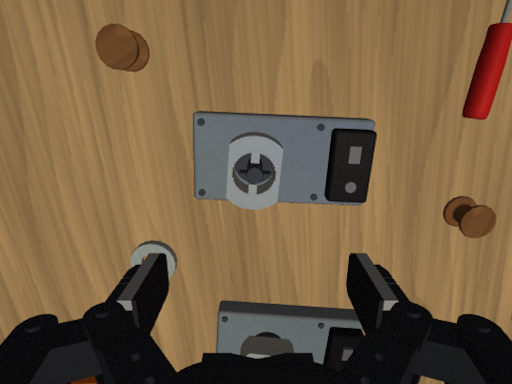

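Run:
```python
from h import *
import pickle
d=pickle.load(open('w1.pkl','rb'))
print(d['world_from_camera'].round(4))
for p in [(.5,0,.086),(.537,.278,.07),(.495,-.262,.07)]: print(p,proj(d,p))
for uv in [(254,173),(270,345)]: print(uv,onz(d,uv,.086))
im=d['image'][100:220,180:390,::-1]
cv2.imwrite('pics/w1c.png',cv2.resize(im,None,fx=3.8,fy=3.8,interpolation=cv2.INTER_CUBIC))
```

```text
[[ 9.965e-01  7.910e-02  2.590e-02  5.081e-01]
 [-8.320e-02  9.461e-01  3.130e-01  7.600e-02]
 [ 3.000e-04 -3.141e-01  9.494e-01  3.727e-01]
 [ 0.000e+00  0.000e+00  0.000e+00  1.000e+00]]
(0.5, 0, 0.086) [255.27658494 175.73357426]
(0.537, 0.278, 0.07) [ 273.80090397 -208.07902495]
(0.495, -0.262, 0.07) [269.06272027 372.84369967]
(254, 173) [0.4990218  0.00276864 0.086     ]
(270, 345) [ 0.49975001 -0.20254489  0.086     ]
```

View pics/w1c.png

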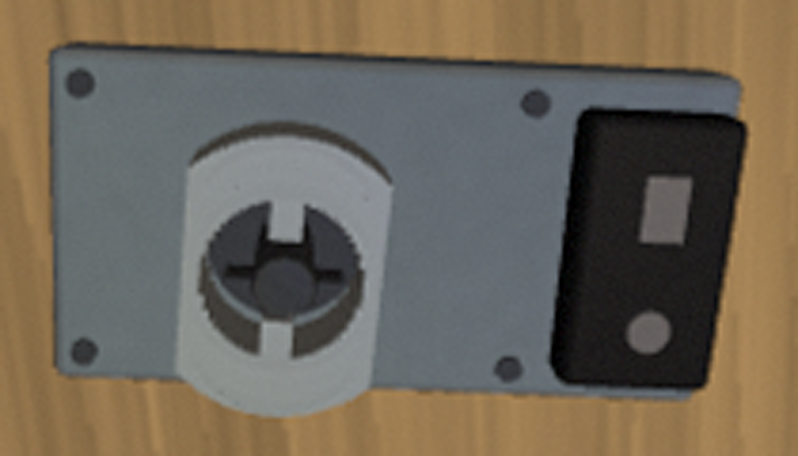

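The wrist crop clearly shows the middle winder: collar at (254,173), spindle at about (255,175), tabs up and down in the image, keyway slit horizontal. The collar has to turn about 85–90°. Next are the outline angles, from contours cast onto planes.

```bash
cat >> h.py <<'E'
def collar(d,seed,z,vmin=115,vis=None,smax=45,win=70):
    im=np.ascontiguousarray(d['image'][:,:,::-1]);hsv=cv2.cvtColor(im,cv2.COLOR_BGR2HSV)
    m=((hsv[...,2]>vmin)&(hsv[...,1]<smax)).astype(np.uint8)
    w=np.zeros_like(m);x,y=map(int,seed);w[y-win:y+win,x-win:x+win]=1;m*=w
    k,l,st,ce=cv2.connectedComponentsWithStats(m);i=1+st[1:,4].argmax();m=(l==i).astype(np.uint8)
    cs,hi=cv2.findContours(m,cv2.RETR_CCOMP,cv2.CHAIN_APPROX_NONE)
    c=max(cs,key=cv2.contourArea)
    P=np.array([onz(d,p[0],z)[:2] for p in c]).astype(np.float32)*1000
    r=cv2.minAreaRect(cv2.convexHull(P))
    if vis: cv2.imwrite(vis,cv2.resize(cv2.drawContours(im.copy(),[c],-1,(0,0,255),1)[100:260,150:400],None,fx=3,fy=3))
    return r,st[i],c
E
python3 - <<'E'
from h import *
import pickle
d=pickle.load(open('w1.pkl','rb'))
hsv=cv2.cvtColor(np.ascontiguousarray(d['image'][:,:,::-1]),cv2.COLOR_BGR2HSV)
for p in [(236,170),(272,170),(255,200),(215,160),(300,160),(255,140),(255,150)]: print(p,hsv[p[1],p[0]])
for v in (135,145,155): print(v,collar(d,(254,173),.086,v,'pics/k1_%d.png'%v,60,50)[:2])
L=lambda a,b,z:(lambda e:np.degrees(np.arctan2(e[1],e[0]))%180)(onz(d,np.array(b)/3.8+[180,100],z)-onz(d,np.array(a)/3.8+[180,100],z))
print('flats',L((188,165),(177,370),.086),L((391,187),(370,385),.086))
print('base',L((60,47),(735,75),.028),L((60,373),(690,398),.028))
print('cover',L((597,110),(740,122),.047))
print('key',L((225,271),(342,273),.056))
print('spindle top',onz(d,np.array((284,287))/3.8+[180,100],.096),'tabs',L((289,205),(276,357),.086))
E
```

```text
(236, 170) [110  22  69]
(272, 170) [107  29  62]
(255, 200) [ 80  10 146]
(215, 160) [ 98  25 112]
(300, 160) [103  31 114]
(255, 140) [103  15 151]
(255, 150) [ 94  12 144]
135 (((498.53997802734375, 1.7167778015136719), (71.42420959472656, 49.553707122802734), 80.13519287109375), array([ 227,  136,   56,   74, 2138], dtype=int32))
145 (((499.1108703613281, 3.800037384033203), (66.58788299560547, 48.24633026123047), 80.3436050415039), array([230, 137,  53,  70, 910], dtype=int32))
155 (((522.4364624023438, 27.480846405029297), (0.0, 0.0), 0.0), array([277, 145,   1,   1,   1], dtype=int32))
flats 80.5595417329251 80.67589796118153
base 172.91856268286142 172.81192713701944
cover 170.53158877128394
key 174.21604625090697
spindle top [0.49980609 0.00288722 0.096     ] tabs 80.32157209233313
```

Collar centre is about (498.5, 1.7) mm, tabs at 80.4° and keyway at −7.1°, so it needs about −87.5°. The width across flats measures 49.6 mm on the z 86 mm plane, which fits. I'll align the jaws, go part way down, and take a second view for the height.

Call:
apply_moves:
  plan:
    - {"tx": -2,"ty": 3,"tz": -30,"rx": 0,"ry": 0,"rz": -0.06,"jaw": 1}
    - {"tx": -2.5,"ty": 4,"tz": -60,"rx": 0,"ry": 0,"rz": -0.086,"jaw": 1}
    - {"tx": -2.5,"ty": 4,"tz": -65,"rx": 0,"ry": 0,"rz": -0.086,"jaw": 1}
    - {"tx": -2.5,"ty": 4,"tz": -65,"rx": 0,"ry": 0,"rz": -0.086,"jaw": 1}

```text
time_s: 2.15
position: [0.498, 0.0023, 0.1265]
tool_rot: [[0.165, 0.986, -0.001], [0.986, -0.165, 0.001], [0.001, -0.001, -1.0]]
ft_force: [0.3, 0.1, 0.5]
grip_width: 0.0853
```

Run:
```python
from rig import env
from h import *
import pickle
d1=pickle.load(open('w1.pkl','rb'))
d=env.get_image('wrist');s=env.observe()
print(s['time_s'],s['position'],np.degrees(np.arctan2(s['tool_rot'][1,1],s['tool_rot'][0,1])))
pickle.dump(d,open('w2.pkl','wb'));cv2.imwrite('pics/w2.png',d['image'][:,:,::-1])
print(proj(d,(.4985,.0017,.086)))
```

```text
2.2 [0.49872574 0.00200115 0.12737223] -9.507773850206906
[259.10338139 204.04734022]
```

View pics/w2.png

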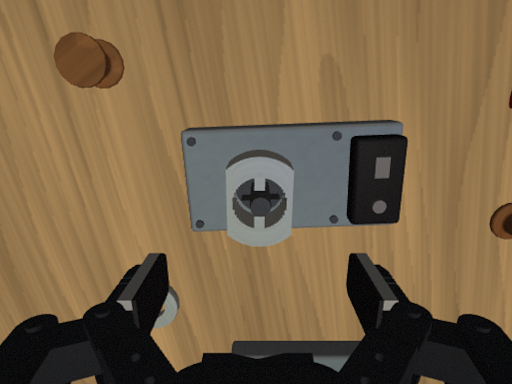

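Run:
```python
from h import *
import pickle
D=[pickle.load(open(f,'rb')) for f in('w1.pkl','w2.pkl')]
cs=[];
for d,sd,v in zip(D,((254,173),(259,200)),(135,135)):
    r,st,c=collar(d,sd,.086,v,None,60,60);print(r,st[:5])
    rp=cv2.minAreaRect(cv2.convexHull(c));print(rp)
    # tops: flat corners midpoint
    M=c.reshape(-1,2).astype(float);cs.append(M)
# triangulate: extreme points along tab axis & across flats, as centre of the outline in z-plane for several z
for z in (.078,.082,.086,.09):
    rr=[collar(d,s,z,135,None,60,60)[0] for d,s in zip(D,((254,173),(259,200)))]
    print(z,[(np.round(r[0],1),np.round(r[1],1)) for r in rr])
sp=[np.array((284,287))/3.8+[180,100]]
im=D[1]['image'][110:260,170:420,::-1];cv2.imwrite('pics/w2c.png',cv2.resize(im,None,fx=3.2,fy=3.2,interpolation=cv2.INTER_CUBIC))
```

```text
((498.53997802734375, 1.7167778015136719), (71.42420959472656, 49.553707122802734), 80.13519287109375) [ 227  136   56   74 2138]
((254.17510986328125, 172.69845581054688), (53.333438873291016, 73.10735321044922), 3.5763344764709473)
((498.6195068359375, 2.0198211669921875), (71.61640167236328, 49.94454574584961), 80.09465789794922) [ 226  157   68   90 3352]
((259.5, 201.5), (89.0, 67.0), 90.0)
0.078 [(array([ 4.983e+02, -4.000e-01]), array([73.4, 50.9])), (array([498.2,  -0.9]), array([74.2, 51.7]))]
0.082 [(array([498.4,   0.7]), array([72.4, 50.2])), (array([498.4,   0.6]), array([72.9, 50.8]))]
0.086 [(array([498.5,   1.7]), array([71.4, 49.6])), (array([498.6,   2. ]), array([71.6, 49.9]))]
0.09 [(array([498.7,   2.8]), array([70.4, 48.9])), (array([498.8,   3.5]), array([70.3, 49. ]))]
```

View pics/w2c.png

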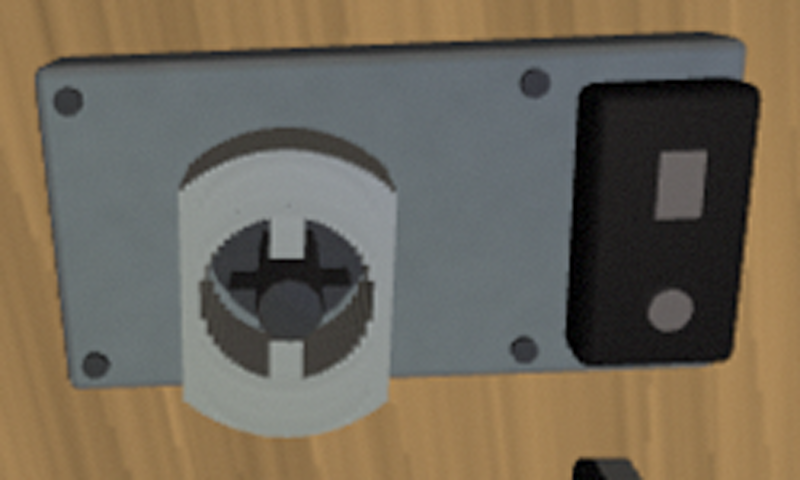

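The second view agrees: centre (498.6, 2.0), tabs about 80.1°, and both sizes match at a top z of 86 mm (measured about 83–86). Now I'll descend and close gently on the flats.

Call:
apply_moves:
  plan:
    - {"tx": 0,"ty": 0,"tz": -20,"rx": 0,"ry": 0,"rz": 0,"jaw": 1}
    - {"tx": 0,"ty": 0,"tz": -40,"rx": 0,"ry": 0,"rz": 0,"jaw": 1}
    - {"tx": 0,"ty": 0,"tz": -60,"rx": 0,"ry": 0,"rz": 0,"jaw": 1}
    - {"tx": 0,"ty": 0,"tz": -74,"rx": 0,"ry": 0,"rz": 0,"jaw": 1}
    - {"tx": 0,"ty": 0,"tz": -74,"rx": 0,"ry": 0,"rz": 0,"jaw": 1}
    - {"tx": 0,"ty": 0,"tz": -74,"rx": 0,"ry": 0,"rz": 0,"jaw": 0.3}
    - {"tx": 0,"ty": 0,"tz": -74,"rx": 0,"ry": 0,"rz": 0,"jaw": 0}
    - {"tx": 0,"ty": 0,"tz": -74,"rx": 0,"ry": 0,"rz": 0,"jaw": -0.2}
    - {"tx": 0,"ty": 0,"tz": -74,"rx": 0,"ry": 0,"rz": 0,"jaw": -0.4}
    - {"tx": 0,"ty": 0,"tz": -74,"rx": 0,"ry": 0,"rz": 0,"jaw": -0.4}
    - {"tx": 0,"ty": 0,"tz": -74,"rx": 0,"ry": 0,"rz": 0,"jaw": -0.4}
  grip_force: 25

```text
time_s: 3.3
position: [0.4987, 0.002, 0.0535]
tool_rot: [[0.165, 0.986, 0.001], [0.986, -0.165, 0.0], [0.001, 0.001, -1.0]]
ft_force: [-0.6, -0.3, -0.3]
grip_width: 0.0257
```

Run:
```python
from rig import env
from h import *
d=env.get_image('wrist');s=env.observe()
print(s['time_s'],s['position'],s['grip_width'],s['ft_force'],s['wrist_torque'],np.degrees(np.arctan2(s['tool_rot'][1,1],s['tool_rot'][0,1])),s['q'])
cv2.imwrite('pics/w3.png',d['image'][:,:,::-1])
```

```text
3.35 [0.49873089 0.0020044  0.05346546] 0.025833951675188035 [ 0.66969161  0.1664327  -0.60213871] [ 0.02562543 -0.03453586  0.02095193] -9.508645029718359 [-1.34261704e+01  2.55920574e+01  9.44171799e+01  5.60821213e-02
  5.99192574e+01 -3.94563296e+00]
```

View pics/w3.png

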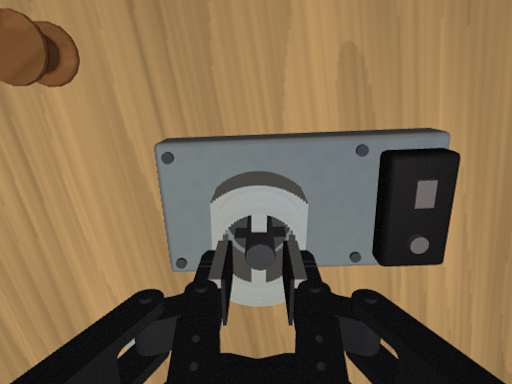

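The grip width of 26 mm means the jaws didn't stop on the 50 mm flats. In the picture the fingertips, at (228,245) and (290,245), look to be over the collar top. I'll look closer before doing anything else.

Run:
```python
from rig import env
from h import *
d=env.get_image('wrist');S=env.get_image('scene');T=env.get_image('top')
for z in (.0535,.0725,.086): print(z,proj(d,(.4987,.002,z)),'scene',proj(S,(.4987,.002,z)))
a=cv2.resize(d['image'][150:330,180:340,::-1],(533,600),interpolation=cv2.INTER_CUBIC)
b=cv2.resize(np.ascontiguousarray(S['image'][150:290,240:360,::-1]),(514,600),interpolation=cv2.INTER_CUBIC)
cv2.imwrite('pics/w3a.png',a);cv2.imwrite('pics/w3b.png',b)
```

```text
0.0535 [258.41592973 225.26334995] scene [301.15186185 224.37666332]
0.0725 [258.55107807 238.72184743] scene [301.70200722 220.28217061]
0.086 [258.66488903 250.05550072] scene [302.09996461 217.3203468 ]
```

View pics/w3a.png

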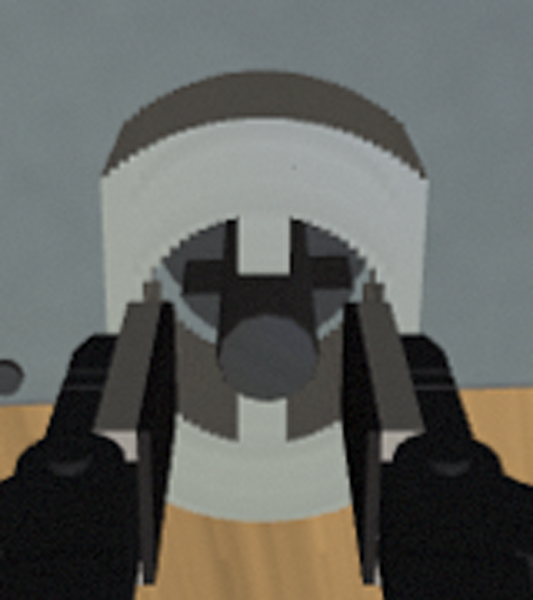

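View pics/w3b.png

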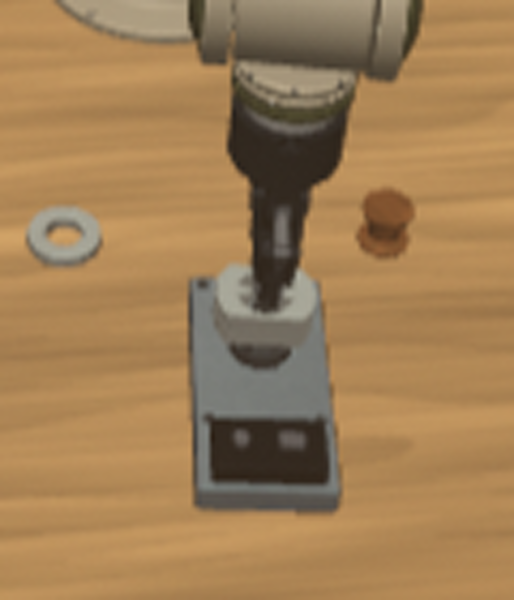

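Run:
```python
from rig import env
from h import *
import pickle
s=env.observe();R=s['tool_rot'];p=s['position']
d=env.get_image('wrist');S=env.get_image('scene')
print(s['time_s'],s['grip_width'])
# points on finger inner faces: intersect ray with plane tool-y = +-w/2
def face(d,uv,off):
    o,v=ray(d,uv);n=R[:,1];t=(n@(p)+off-n@o)/(n@v);X=o+t*v;return (R.T@(X-p)*1000).round(1)
w=s['grip_width']/2
for cx,cy in [(175,303),(150,580),(345,303),(378,580)]:
    uv=(180+cx*.3,150+cy*.3)
    print(uv,'tool frame for inner face',face(d,uv,-w if cx<265 else w))
o,v=ray(S,(303,222.3))
for off in (.0129,.02,.027):
    n=R[:,1];t=(n@p+off-n@o)/(n@v);print('scene tip',off,o+t*v)
d1=pickle.load(open('w1.pkl','rb'))
cv2.imwrite('pics/w1f.png',cv2.resize(np.ascontiguousarray(d1['image'][230:384,90:420,::-1]),None,fx=2.4,fy=2.4,interpolation=cv2.INTER_CUBIC))
```

```text
3.5 0.02533219604255898
(232.5, 240.89999999999998) tool frame for inner face [ 12.3 -12.7 -46. ]
(225.0, 324.0) tool frame for inner face [ -1.2 -12.7 -86.8]
(283.5, 240.89999999999998) tool frame for inner face [  8.1  12.7 -37.7]
(293.4, 324.0) tool frame for inner face [ -1.   12.7 -87. ]
scene tip 0.0129 [0.51194238 0.00311138 0.07775456]
scene tip 0.02 [0.51879498 0.00109797 0.08555478]
scene tip 0.027 [ 0.52555106 -0.00088709  0.09324515]
```

View pics/w1f.png

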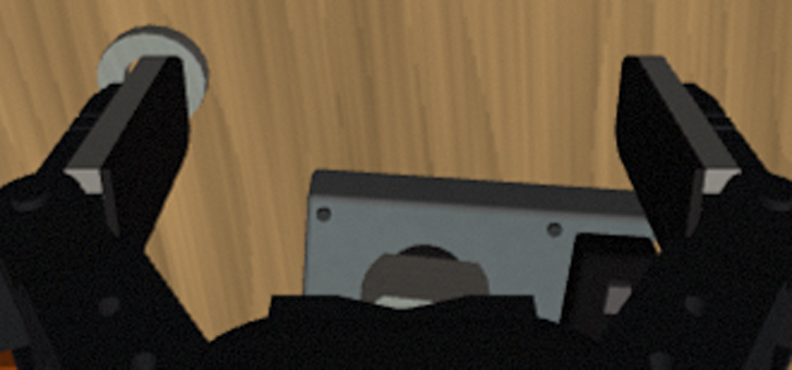

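Run:
```python
from rig import env
from h import *
import pickle
s=env.observe();R=s['tool_rot'];p=s['position']
d=env.get_image('wrist');T=env.get_image('top')
Tc=d['world_from_camera']
C=R.T@(Tc[:3,3]-p);print('cam in tool mm',C*1000)
for k in (0,-.02,-.04,-.06,-.073,-.09,-.1,-.11,-.13): print(k,proj(d,p+R@[0,0,k]),'front edge x+38',proj(d,p+R@[.038,0,k]))
for k in (-.02,-.03,-.04,-.05): print(k,'tip corners', [proj(d,p+R@np.array([.011,sg*.0127,k])).round(1) for sg in(-1,1)])
cv2.imwrite('pics/w4.png',cv2.resize(np.ascontiguousarray(d['image'][215:384,150:370,::-1]),None,fx=3.5,fy=3.5,interpolation=cv2.INTER_CUBIC))
```

```text
cam in tool mm [  80.76119459   -0.69349604 -181.37943336]
0 [258.49261485 225.27321796] front edge x+38 [258.6066612  166.73014699]
-0.02 [258.59822557 239.53511482] front edge x+38 [258.73282772 175.34213354]
-0.04 [258.72896926 257.19102291] front edge x+38 [258.89144486 186.16916327]
-0.06 [258.89502927 279.61612075] front edge x+38 [259.09687996 200.1919356 ]
-0.073 [259.02933714 297.75334173] front edge x+38 [259.26637956 211.76178953]
-0.09 [259.24959163 327.49697906] front edge x+38 [259.55105139 231.19317303]
-0.1 [259.41151857 349.36393829] front edge x+38 [259.76583943 245.85436599]
-0.11 [259.60646382 375.68976207] front edge x+38 [260.03085961 263.94434912]
-0.13 [260.14615267 448.57049586] front edge x+38 [260.80359921 316.69069676]
-0.02 tip corners [array([236. , 221.8]), array([281.2, 221.9])]
-0.03 tip corners [array([234.8, 229.3]), array([282.6, 229.4])]
-0.04 tip corners [array([233.4, 237.7]), array([284.1, 237.8])]
-0.05 tip corners [array([231.9, 247.2]), array([285.8, 247.3])]
```

View pics/w4.png

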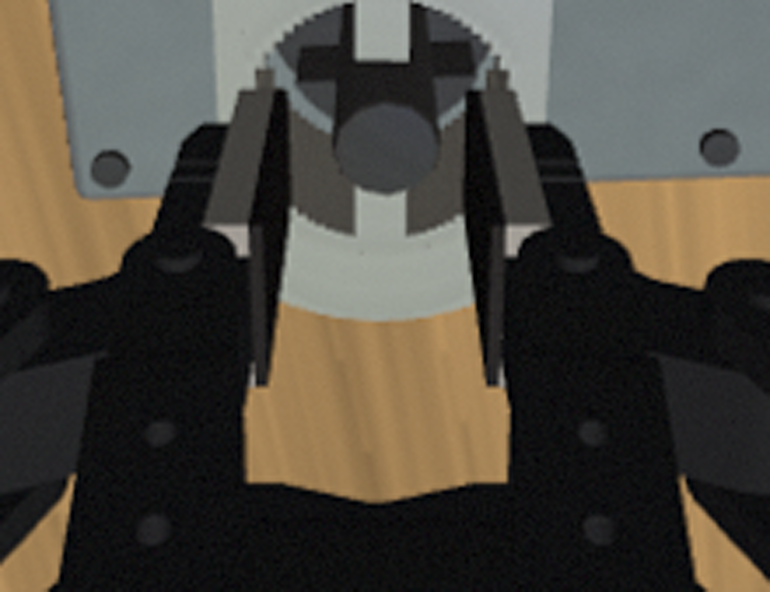

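The wrist view (pad tip corners at (229,241) and (288,241)) and the scene view agree: the real fingertips are at z ≈ 0.09, about 37–43 mm above the reported TCP. The jaws closed just over the collar top and touched nothing. I'll open, go lower in a guarded step, and test-close.

Call:
apply_moves:
  plan:
    - {"tx": 0,"ty": 0,"tz": 0,"rx": 0,"ry": 0,"rz": 0,"jaw": 1}
    - {"tx": 0,"ty": 0,"tz": 2,"rx": 0,"ry": 0,"rz": 0,"jaw": 1}
    - {"tx": 0,"ty": 0,"tz": 2,"rx": 0,"ry": 0,"rz": 0,"jaw": 1}
    - {"tx": 0,"ty": 0,"tz": 2,"rx": 0,"ry": 0,"rz": 0,"jaw": 1}
    - {"tx": 0,"ty": 0,"tz": 2,"rx": 0,"ry": 0,"rz": 0,"jaw": 1}

```text
time_s: 4.2
position: [0.4987, 0.002, 0.0554]
tool_rot: [[0.165, 0.986, 0.001], [0.986, -0.165, 0.001], [0.001, 0.001, -1.0]]
ft_force: [0.5, 0.1, 0.3]
grip_width: 0.0851
```

Call:
apply_moves:
  plan:
    - {"tx": 0,"ty": 0,"tz": -7,"rx": 0,"ry": 0,"rz": 0,"jaw": 1}
    - {"tx": 0,"ty": 0,"tz": -14,"rx": 0,"ry": 0,"rz": 0,"jaw": 1}
    - {"tx": 0,"ty": 0,"tz": -20,"rx": 0,"ry": 0,"rz": 0,"jaw": 1}
    - {"tx": 0,"ty": 0,"tz": -20,"rx": 0,"ry": 0,"rz": 0,"jaw": 1}

```text
time_s: 4.6
position: [0.4981, 0.0021, 0.0343]
tool_rot: [[0.165, 0.986, -0.001], [0.986, -0.165, 0.001], [0.001, -0.001, -1.0]]
ft_force: [0.7, -0.5, 0.9]
grip_width: 0.085
```

Run:
```python
from rig import env
from h import *
d=env.get_image('wrist');S=env.get_image('scene');s=env.observe()
print(s['time_s'],s['position'],s['grip_width'],s['ft_force'])
b=cv2.resize(np.ascontiguousarray(S['image'][170:260,250:350,::-1]),(390,351),interpolation=cv2.INTER_CUBIC)
a=cv2.resize(np.ascontiguousarray(d['image'][120:384,100:400,::-1]),(399,351))
cv2.imwrite('pics/w5.png',np.hstack([a,b]))
```

```text
4.7 [0.498625   0.00202236 0.03514627] 0.08557160531720855 [ 0.20316693 -0.08700051  0.14703979]
```

View pics/w5.png

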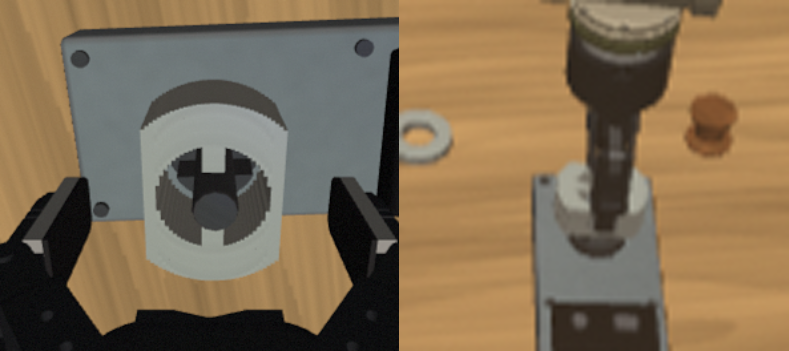

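No contact, and the fingers straddle the collar. I'll go down 14 mm more (reported z 0.021) and close.

Call:
apply_moves:
  plan:
    - {"tx": 0,"ty": 0,"tz": -7,"rx": 0,"ry": 0,"rz": 0,"jaw": 1}
    - {"tx": 0,"ty": 0,"tz": -14,"rx": 0,"ry": 0,"rz": 0,"jaw": 1}
    - {"tx": 0,"ty": 0,"tz": -14,"rx": 0,"ry": 0,"rz": 0,"jaw": 0.4}
    - {"tx": 0,"ty": 0,"tz": -14,"rx": 0,"ry": 0,"rz": 0,"jaw": 0.1}
    - {"tx": 0,"ty": 0,"tz": -14,"rx": 0,"ry": 0,"rz": 0,"jaw": 0}
    - {"tx": 0,"ty": 0,"tz": -14,"rx": 0,"ry": 0,"rz": 0,"jaw": 0}
    - {"tx": 0,"ty": 0,"tz": -14,"rx": 0,"ry": 0,"rz": 0,"jaw": -0.1}
    - {"tx": 0,"ty": 0,"tz": -14,"rx": 0,"ry": 0,"rz": 0,"jaw": -0.1}
  grip_force: 25

```text
time_s: 5.5
position: [0.4988, 0.002, 0.0213]
tool_rot: [[0.165, 0.986, 0.001], [0.986, -0.165, 0.001], [0.001, 0.001, -1.0]]
ft_force: [-0.8, 0.7, 1.3]
grip_width: 0.0493
```

Run:
```python
from rig import env
from h import *
d=env.get_image('wrist');S=env.get_image('scene');s=env.observe()
print(s['time_s'],s['position'],s['grip_width'],s['ft_force'],s['wrist_torque'],s['q'])
b=cv2.resize(np.ascontiguousarray(S['image'][170:260,250:350,::-1]),(390,351),interpolation=cv2.INTER_CUBIC)
a=cv2.resize(np.ascontiguousarray(d['image'][120:384,100:400,::-1]),(399,351))
cv2.imwrite('pics/w6.png',np.hstack([a,b]))
```

```text
5.6 [0.49875975 0.00199142 0.0213335 ] 0.04971048364923907 [-0.39443232 -0.09076522  2.44686233] [ 0.03679777  0.0712418  -0.00261018] [-1.34262458e+01  2.83766715e+01  9.64596510e+01  5.79194516e-02
  5.51046126e+01 -3.94864535e+00]
```

View pics/w6.png

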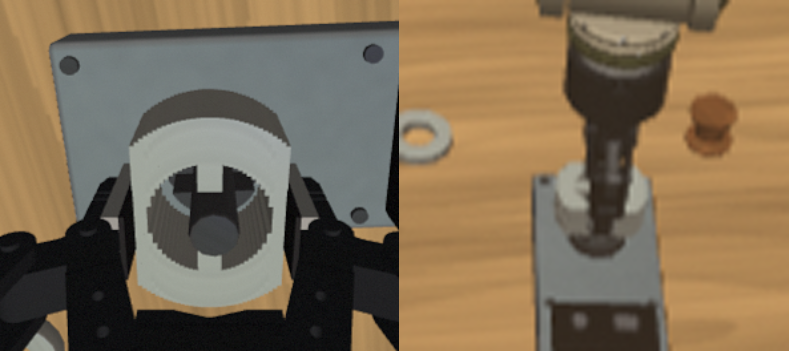

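The grip stopped at 49.7 mm on the flats, with the collar level and gripped at (213,215) in the picture. Now I'll turn it −87.5° (−1.527 rad).

Call:
apply_moves:
  plan:
    - {"tx": 0,"ty": 0,"tz": 0,"rx": 0,"ry": 0,"rz": -0.07,"jaw": -0.1}
    - {"tx": 0,"ty": 0,"tz": 0,"rx": 0,"ry": 0,"rz": -0.2,"jaw": -0.1}
    - {"tx": 0,"ty": 0,"tz": 0,"rx": 0,"ry": 0,"rz": -0.33,"jaw": -0.1}
    - {"tx": 0,"ty": 0,"tz": 0,"rx": 0,"ry": 0,"rz": -0.46,"jaw": -0.1}
    - {"tx": 0,"ty": 0,"tz": 0,"rx": 0,"ry": 0,"rz": -0.59,"jaw": -0.1}
    - {"tx": 0,"ty": 0,"tz": 0,"rx": 0,"ry": 0,"rz": -0.72,"jaw": -0.1}
    - {"tx": 0,"ty": 0,"tz": 0,"rx": 0,"ry": 0,"rz": -0.8,"jaw": -0.1}
    - {"tx": 0,"ty": 0,"tz": 0,"rx": 0,"ry": 0,"rz": -0.8,"jaw": -0.1}

```text
time_s: 6.4
position: [0.4988, 0.002, 0.0213]
tool_rot: [[0.823, 0.568, 0.001], [0.568, -0.823, -0.0], [0.001, 0.001, -1.0]]
ft_force: [0.3, 0.5, 0.4]
grip_width: 0.0496
```

Run:
```python
from rig import env
from h import *
d=env.get_image('wrist');s=env.observe()
print(s['time_s'],s['position'],s['grip_width'],s['ft_force'],s['wrist_torque'],s['q'],np.degrees(np.arctan2(s['tool_rot'][1,1],s['tool_rot'][0,1])))
cv2.imwrite('pics/w7.png',d['image'][:,:,::-1])
```

```text
6.45 [0.4987712  0.00199382 0.02132878] 0.049483733314615724 [-0.65877959 -0.47040909  1.81695389] [0.05040189 0.01820496 0.01118533] [-1.33918535e+01  2.83764710e+01  9.64612567e+01 -9.47708350e-03
  5.50858316e+01  4.18551282e+01] -55.241587187819434
```

View pics/w7.png

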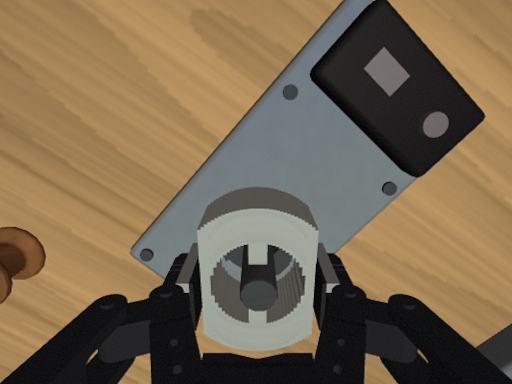

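The collar turns with the jaws (tabs still vertical in the image at (258,255)) and the forces are small. The tool is at −55.2° and needs −97.1°, so −0.73 rad more.

Call:
apply_moves:
  plan:
    - {"tx": 0,"ty": 0,"tz": 0,"rx": 0,"ry": 0,"rz": -0.07,"jaw": -0.1}
    - {"tx": 0,"ty": 0,"tz": 0,"rx": 0,"ry": 0,"rz": -0.2,"jaw": -0.1}
    - {"tx": 0,"ty": 0,"tz": 0,"rx": 0,"ry": 0,"rz": -0.33,"jaw": -0.1}
    - {"tx": 0,"ty": 0,"tz": 0,"rx": 0,"ry": 0,"rz": -0.46,"jaw": -0.1}
    - {"tx": 0,"ty": 0,"tz": 0,"rx": 0,"ry": 0,"rz": -0.59,"jaw": -0.1}
    - {"tx": 0,"ty": 0,"tz": 0,"rx": 0,"ry": 0,"rz": -0.68,"jaw": -0.1}
    - {"tx": 0,"ty": 0,"tz": 0,"rx": 0,"ry": 0,"rz": -0.73,"jaw": -0.1}
    - {"tx": 0,"ty": 0,"tz": 0,"rx": 0,"ry": 0,"rz": -0.73,"jaw": -0.1}
    - {"tx": 0,"ty": 0,"tz": 0,"rx": 0,"ry": 0,"rz": -0.73,"jaw": -0.1}

```text
time_s: 7.35
position: [0.4986, 0.002, 0.0212]
tool_rot: [[0.993, -0.12, 0.0], [-0.12, -0.993, -0.001], [0.0, 0.001, -1.0]]
ft_force: [0.3, 0.2, -1.9]
grip_width: 0.0495
```

Run:
```python
from rig import env
from h import *
import pickle
d=env.get_image('wrist');s=env.observe();pickle.dump(d,open('w8.pkl','wb'))
print(s['time_s'],s['position'],s['grip_width'],s['ft_force'],s['wrist_torque'],s['q'],np.degrees(np.arctan2(s['tool_rot'][1,1],s['tool_rot'][0,1])))
cv2.imwrite('pics/w8.png',d['image'][:,:,::-1])
```

```text
7.4 [0.49865985 0.00201426 0.02119868] 0.049661032810532864 [ 0.13848569  0.82233497 -1.32056365] [ 0.01974609 -0.05744508 -0.05731337] [-1.33608227e+01  2.84016474e+01  9.64405393e+01 -7.27103440e-02
  5.51268153e+01  8.36155287e+01] -96.93480768487323
```

View pics/w8.png

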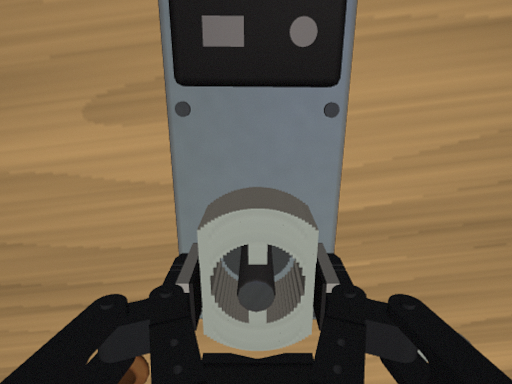

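The base runs straight up the image, the tabs at (258,255) line up with it, and the wrist force flipped to −1.3 N, so the shoulder no longer holds the collar up. I'll open to let it drop.

Call:
apply_moves:
  plan:
    - {"tx": 0,"ty": 0,"tz": 0,"rx": 0,"ry": 0,"rz": 0,"jaw": 0.3}
    - {"tx": 0,"ty": 0,"tz": 0,"rx": 0,"ry": 0,"rz": 0,"jaw": 0.6}
    - {"tx": 0,"ty": 0,"tz": 0,"rx": 0,"ry": 0,"rz": 0,"jaw": 1}
    - {"tx": 0,"ty": 0,"tz": 0,"rx": 0,"ry": 0,"rz": 0,"jaw": 1}
    - {"tx": 0,"ty": 0,"tz": 0,"rx": 0,"ry": 0,"rz": 0,"jaw": 1}
    - {"tx": 0,"ty": 0,"tz": 0,"rx": 0,"ry": 0,"rz": 0,"jaw": 1}

```text
time_s: 8.0
position: [0.4987, 0.002, 0.0212]
tool_rot: [[0.993, -0.121, 0.0], [-0.121, -0.993, -0.001], [0.001, 0.001, -1.0]]
ft_force: [-0.6, 0.5, 0.9]
grip_width: 0.0852
```

Run:
```python
from rig import env
from h import *
d=env.get_image('wrist');s=env.observe()
print(s['time_s'],s['position'],s['grip_width'],s['ft_force'])
cv2.imwrite('pics/w9.png',d['image'][:,:,::-1])
```

```text
8.05 [0.49867332 0.00200265 0.02121153] 0.08551180854388346 [0.0703304  0.31530643 0.03892754]
```

View pics/w9.png

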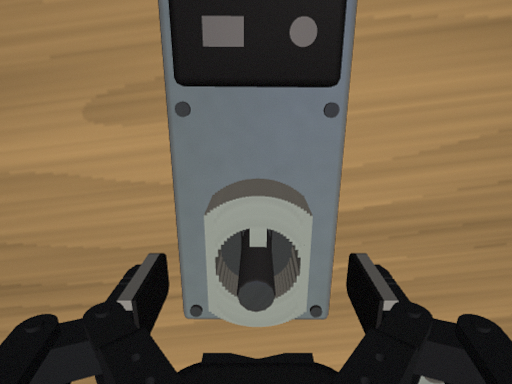

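The collar dropped: its outline is smaller (205–312 px wide) and more of the spindle shows. I'll raise straight up and measure the height.

Call:
apply_moves:
  plan:
    - {"tx": 0,"ty": 0,"tz": 15,"rx": 0,"ry": 0,"rz": 0,"jaw": 1}
    - {"tx": 0,"ty": 0,"tz": 40,"rx": 0,"ry": 0,"rz": 0,"jaw": 1}
    - {"tx": 0,"ty": 0,"tz": 80,"rx": 0,"ry": 0,"rz": 0,"jaw": 1}
    - {"tx": 0,"ty": 0,"tz": 105,"rx": 0,"ry": 0,"rz": 0,"jaw": 1}
    - {"tx": 0,"ty": 0,"tz": 105,"rx": 0,"ry": 0,"rz": 0,"jaw": 1}
    - {"tx": 0,"ty": 0,"tz": 105,"rx": 0,"ry": 0,"rz": 0,"jaw": 1}

```text
time_s: 8.65
position: [0.4985, 0.0021, 0.1261]
tool_rot: [[0.993, -0.121, 0.001], [-0.121, -0.993, -0.001], [0.001, 0.001, -1.0]]
ft_force: [0.4, -1.1, -1.3]
grip_width: 0.0853
```

Run:
```python
from rig import env
import pickle
d=env.get_image('wrist');pickle.dump(d,open('wa.pkl','wb'));print(env.observe()['position'])
```

```text
[0.49814134 0.0021029  0.12541687]
```

Call:
apply_moves:
  plan:
    - {"tx": -20,"ty": 0,"tz": 20,"rx": 0,"ry": 0,"rz": 0,"jaw": 1}
    - {"tx": -50,"ty": 0,"tz": 40,"rx": 0,"ry": 0,"rz": 0,"jaw": 1}
    - {"tx": -80,"ty": 0,"tz": 60,"rx": 0,"ry": 0,"rz": 0,"jaw": 1}
    - {"tx": -80,"ty": 0,"tz": 60,"rx": 0,"ry": 0,"rz": 0,"jaw": 1}
    - {"tx": -80,"ty": 0,"tz": 60,"rx": 0,"ry": 0,"rz": 0,"jaw": 1}

```text
time_s: 9.2
position: [0.4179, 0.0021, 0.1848]
tool_rot: [[0.993, -0.121, -0.002], [-0.121, -0.993, -0.001], [-0.002, 0.001, -1.0]]
ft_force: [0.2, 0.3, -0.4]
grip_width: 0.0856
```

Run:
```python
from rig import env
from h import *
import pickle
d1=pickle.load(open('wa.pkl','rb'));d2=env.get_image('wrist');S=env.get_image('scene');s=env.observe()
print(s['time_s'],s['position'],s['ft_force'])
D=[d1,d2];C=[proj(d,(.4995,.0025,.07)) for d in D];print(C)
for z in (.062,.066,.07,.074,.078,.086):
    print(z,[tuple(np.round(np.r_[r[0],r[1],r[2]],1)) for r in (collar(d,c,z,130,None,60,50)[0] for d,c in zip(D,C))])
u=[np.ascontiguousarray(d['image'][int(c[1])-60:int(c[1])+60,int(c[0])-65:int(c[0])+65,::-1]) for d,c in zip(D,C)]
a=[cv2.resize(x,(390,360),interpolation=cv2.INTER_CUBIC) for x in u]
b=cv2.resize(np.ascontiguousarray(S['image'][205:280,185:425,::-1]),(780,236),interpolation=cv2.INTER_CUBIC)
cv2.imwrite('pics/wb.png',np.vstack([np.hstack(a),b]))
```

```text
9.3 [0.41836183 0.00210019 0.18428325] [-0.24276728  0.96527647 -0.90263946]
[array([256.57625336, 194.55774867]), array([245.84822433,  89.58344328])]
0.062 [(np.float64(494.8), np.float64(2.5), np.float64(51.4), np.float64(73.7), np.float64(82.6)), (np.float64(497.7), np.float64(2.3), np.float64(50.8), np.float64(72.2), np.float64(82.6))]
0.066 [(np.float64(496.2), np.float64(2.4), np.float64(50.6), np.float64(72.5), np.float64(82.6)), (np.float64(497.7), np.float64(2.2), np.float64(50.1), np.float64(71.2), np.float64(82.6))]
0.07 [(np.float64(497.5), np.float64(2.2), np.float64(49.8), np.float64(71.3), np.float64(82.6)), (np.float64(497.7), np.float64(2.0), np.float64(49.5), np.float64(70.3), np.float64(82.6))]
0.074 [(np.float64(498.9), np.float64(2.1), np.float64(48.9), np.float64(70.1), np.float64(82.6)), (np.float64(497.7), np.float64(1.9), np.float64(48.8), np.float64(69.3), np.float64(82.6))]
0.078 [(np.float64(500.2), np.float64(1.9), np.float64(48.1), np.float64(68.9), np.float64(82.6)), (np.float64(497.7), np.float64(1.8), np.float64(48.1), np.float64(68.4), np.float64(82.6))]
0.086 [(np.float64(502.9), np.float64(1.6), np.float64(46.4), np.float64(66.5), np.float64(82.6)), (np.float64(497.7), np.float64(1.5), np.float64(46.8), np.float64(66.5), np.float64(82.6))]
```

View pics/wb.png

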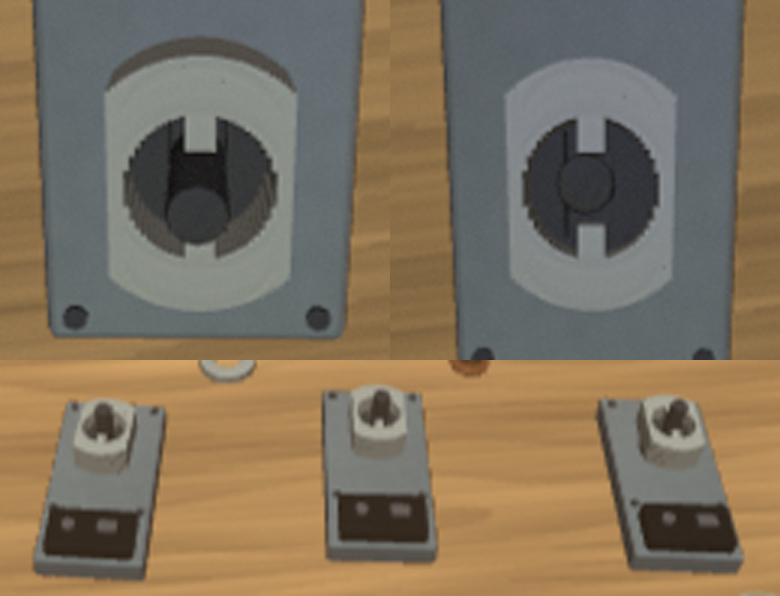

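Both wrist views put the collar's top at z ≈ 70.5 mm: the centres coincide on that plane and the size is 49.8 × 71.3 mm. That puts the underside at about 40 mm, so it is home, with its tabs in the slit. In the scene crop all three collars look alike and the outer two haven't moved. The gripper is clear, so I'll hand in.

Run:
```python
from rig import env
print(env.observe()['time_s'],env.close_job())
```

```text
the job is handed in; nothing more can be done
9.3 None
```

The high-riding collar (collar_a, on the middle grey winder) is now in its keyway and home. I gripped it by its flats, turned it about −87.5° until the tabs lined up, opened the jaws so it dropped in, and backed away. I handed the job in at 9.3 s.

**Last checks:**
- **Height:** two wrist views put the collar's top at about 70.5 mm, so its underside is at about 40 mm, which is home.
- **Tabs:** they lie in the slit, at −7.4° against a measured keyway angle of −7.1°.
- **Other collars:** by eye in the scene picture, the other two look undisturbed. I did not measure them again.
- **Gripper:** it was clear of everything, and the wrist force readings I took stayed within a few newtons.

**What went wrong or disagreed:**
- **First grasp:** it closed just above the collar without touching it. The pictures put the real fingertips about 37–43 mm above the reported TCP. I opened, went 32 mm lower with checks on the way, and the second grasp held at 49.7 mm on the flats.
- **Refused move:** the first move call failed validation and nothing moved. The same kind of rows with every field filled in were accepted.

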